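Index the tailstock and pin the test link in a horizontal pull tester

ROBOT

A 6-joint arm with a two-finger parallel gripper is mounted at the origin on the work surface. World frame = base frame: x ahead of the robot, y to its left, z up, the work surface at z = 0. Lengths are in m, angles in degrees, forces in N, time in s.
With the tool pointing down it reaches from about 0.375 to 0.9 m from the base axis. Payload 3.1 kg.
Tool frame: the origin (TCP) lies midway between the tips of the shut fingers; the grasp point (between the pads) lies 19 mm behind it; z points along the fingers, y is the line along which they close (so a half turn about z gives the same grasp; the last joint's range is limited). The gripper opens to 85 mm and grips with 20 to 120 N. Pads are 22 mm wide; open, the fingers measure 114 mm over their backs; the gripper's body (76 mm by 85 mm) begins 54 mm behind the grasp point. The pads swing forward as they close: fully open they stand 13 mm farther back than shut.
Start: joints at [-10.227, 30.224, 82.088, -0, 67.689, -10.227], TCP at [0.625, 0, 0.231] pointing down, gripper open.
Joint ranges: [-176.69, 176.69], [-43.24, 126.21], [12.49, 139.97], [-82, 262], [0, 151.66], [-163.58, 163.58]. Speed limits (degrees/s): [159.86, 159.86, 180, 180, 180, 180].

INTERFACE

Orientations are given as a 3x3 rotation matrix whose columns are the frame's x, y, z axes.
In Python, from workcell import ctrl gives the robot as it stands.
- The arm moves only by the shell command python3 nudge.py 'ROWS' [OPENING] [FORCE]. ROWS is rows parted by semicolons, their numbers by spaces, 1 to 5 of them, each of 6 numbers: dx, dy, dz in m, then a rotation vector rx, ry, rz in degrees; each row is the pose to reach, as a shift and turn from the pose commanded when the command began, along the tool's axes at that moment; what a row does not reach only later rows make up. A row lasts 1/10 s, in which the tool goes at most 0.05 m and 8.59 degrees, less where a joint would pass 70% of its speed; a pose out of reach is approached as far as the arm can. OPENING is the finger opening in m, set as the command begins (- or left out keeps the last). The fingers move at their own pace and stop on an object; FORCE is the grip in N (left out, the last holds). Time passes only in rows, so rows that do not move let the fingers close. It prints the time, the measured TCP pose, the force, the opening and the grip force at its end.
- ctrl.observe(): the state, without advancing time (a new reading comes with each control period).
- ctrl.capture(name): name is "scene" or "side" or "wrist"; returns the picture (400x640x3 uint8, blue, green, red); there is no depth.
- ctrl.camera_model(name): a dict with "camera_matrix" (3x3 intrinsics, pixels), "dist" ([k1, k2, p1, p2, k3] as OpenCV has them; the pictures are not rectified), "rvec" (rotation vector, rad) and "tvec" (3), from world to camera coordinates, as OpenCV has them; the wrist camera has in their place "mount" (4x4, takes a point from camera to tool coordinates, whose origin is the TCP and whose axes are the flange's). Camera axes: x right, y down, z forward; pixel columns grow to the right and rows downward; lengths in m; the calibration is good to about 2 mm. A picture is of the moment at which its call begins: read the wrist's pose just before it. camera_model takes no time and is no camera call.
- ctrl.sign_off(): hands the job in; it is judged then, once.
The state is a dict: "clock": time; "qpos": joint angles; "joint_vel": joint speeds; "joint_efforts": joint torques, N m; "eef_pos": TCP position; "eef_rot": TCP orientation; "wrist_force": force on the tool from outside, world axes, zero at the start; "torque": the same for the moment, N m; "finger_gap": finger opening in m; "gripper_force": force on a finger pad.
Only numpy, scipy, OpenCV 4.12 (cv2) and the standard library are available. Lean on these libraries where they do the work, as an engineer would, in place of code of your own. Each camera call takes 0.05 s, during which the arm holds its last target. There are 200 camera calls.

TASK

Make the pull tester ready for a test: pull the spring plunger on the tailstock, bring the tailstock one hole towards the force gauge and let the plunger snap in, so that the yoke stands astride the free eye of the white test link. Then take the thick pin, the one that fills the bores, from the pin stand and push it from the robot's side through both ears of the yoke and the eye between them until its knob sits flush against the ear. Feel your way and never lean hard on the link, because it hangs on the gauge; leave the slim pin and the other things on the bench alone.

Things in the scene. Friction and masses are not known exactly. Their poses are not given: they have to be found in the camera images.
- tester: horizontal pull tester, fixed: cream bed 130 x 410 mm, top 45 mm above the bench, steel way along it (top 55 mm). Origin on the bench, mid-width; +y along the bed from tailstock to force gauge, +x across it away from the robot, z up. Gauge head 100 x 100 mm, 148 mm high, at y 135 to 235 mm; its clevis, 30 mm wide, reaches to y = 77 mm
- tailstock (a joint): tailstock's place on the way (m), growing towards the gauge: 0 = parked hole (start), 0.040 = next hole; stops at -0.008 and 0.052. Slides at about 3 N once the plunger is pulled, 5 N with its tip riding on the way. Aluminium slab 70 x 132 mm, top 73 mm above the bench; yoke at its gauge end, plunger 100 mm behind the yoke's bore
- plunger (a joint): lift of the spring plunger (m): 0 = snapped in a hole, 0.012 = fully pulled. Its round 8 mm tip is 8 mm deep in a 9.4 mm hole: the tailstock is free from 0.009, else locked. Spring 6 N at 0, 10 N at 0.012. Let go between holes, the tip rides on the way at 0.008 and drops in by itself when pushed over a hole, which then stops the tailstock dead
- plunger_knob (a point): grip point on the vertical axis of the black plunger knob, 105 mm above the bench when down (it rises with the plunger). Knob 24 mm across, 20 mm high, from 11 mm below to 9 mm above this point; an 18 mm steel boss below it. Axes as the tester
- yoke_bore (a point): tailstock point, 110 mm above the bench: mouth of the bore on the steel yoke's robot-side ear when the yoke is level. Bore 11.2 mm across along this frame's +x: ear 7 mm, gap 20 mm, ear 7 mm; ears 28 x 28 mm centred on it. The yoke swivels (see next) and this point does not follow: the mouth starts up to 6.6 mm higher or lower. y, z as the tester
- yoke_stud (a point): the yoke's swivel axis: centre of the gap on the pull axis (tester's y), 17 mm along +x from yoke_bore, 110 mm up. The self-aligning yoke turns about it on its stud and stays where left (about 4 N at the ear); it starts rolled by up to 0.4 rad either way, not reported. A pin started in one ear and brought to 110 mm height turns it level
- link: white polymer test link, a bar 104 x 24 x 10 mm on edge, hung by one end in the gauge's clevis (origin: this pivot, tester y = 90 mm, 110 mm up). It stays where left by light friction (0.4 N at the eye), so its free end starts up to 1.6 mm high or low
- link_eye (a point): centre of the link's free 13 mm eye, 80 mm from the pivot. With the tailstock in the next hole it lies in the middle of the yoke's gap, in line with the bore but for the link's droop; a pin's nose pressed lightly against the eye's edge steers it into line
- pin: the thick pin: steel shank 10 mm across, 46 mm long, its end chamfered to 8.6 mm over 2 mm; black round knob 22 mm across, 30 mm long; 50 g. Origin on the axis at the shoulder between them, x along the shank to the nose; knob from x = 0 to -30 mm. Lies level in a groove of the pin stand, axis 39 mm above the bench, knob overhanging on the robot's side
- slim_pin: the other pin, to be left alone: shank 6 mm across, 40 mm long; knob 16 mm across, 24 mm long; origin and axes as the thick pin. In the stand's other groove, 70 mm from the thick pin
- pin_stand: fixed aluminium block 50 (x) x 120 (y) x 42 mm high, two grooves along x, 35 mm either side of its middle; knobs on its -x side. Origin under its middle. Stands at the left or right end of the tester
- parts_tray: fixed grey empty tray 110 x 120 x 22 mm at the tester's other end; origin under its middle
- amber_bottle: amber bottle with blue cap, 60 mm across, 120 mm high, behind the tester; origin under its middle
- wrench: 150 mm wrench lying flat on the bench behind the tester; origin under its middle

How it is judged (in metres and radians):
On the way:
1. the tailstock stands at the next hole (within 2 mm) with its plunger snapped down (within 2 mm) (value of joint tailstock between 0.038 and 0.042 m and value of joint plunger below 0.002 m), for 0.2 s.
At the end, for the whole second after the job is handed in: tailstock at the next hole (0.040 m) with the plunger down, each within 2 mm; thick pin at rest through both ears and the eye from the robot's side, its shoulder at yoke_bore (4 mm short to 3 mm past in x, 3 mm in y, 6 mm in z) and within 0.3 rad of its x axis (all of step 1 and x of pin in the frame of yoke_bore between -0.004 and 0.003 m and y of pin in the frame of yoke_bore between -0.003 and 0.003 m and z of pin in the frame of yoke_bore between -0.006 and 0.006 m and angle between the x axis of pin and the x axis of yoke_bore, either way round below 0.3 rad and linear speed of pin below 0.02 m/s); the robot touches nothing.
It fails at once if the test link is loaded with more than 45 N (contact force between link and anything else above 45 N).
It fails at once if the slim pin is moved more than 20 mm (distance of slim_pin from where it was at the start of the episode above 0.02 m).
It fails at once if the bottle or the wrench is moved more than 20 mm (distance of any of amber_bottle, wrench from where it was at the start of the episode above 0.02 m).
It also fails if it takes over 61 s, if anything falls off the work surface, if the arm or the gripper's body presses on something with over 40 N, if the wrist force passes 120 N, or if a joint passes its speed limit or range.

## Working session

There is one attempt and no reset: what is moved stays moved. The work goes in short steps, Python scripts to look and compute and a shell command to move; the robot and the scene stay as the last step left them, time stands still between calls to the robot, and variables do not carry over. Pictures are saved under pics/ and viewed, at most 10 in all, crops included, and the job is handed in when it is done.

```bash
ls; mkdir -p pics; cat > h.py <<'E'
import numpy as np, cv2
from workcell import ctrl
def cam(n):
    m=ctrl.camera_model(n); K=np.array(m["camera_matrix"],float); d=np.array(m["dist"],float)
    if n=="wrist":
        s=ctrl.observe(); T=np.eye(4); T[:3,:3]=np.array(s["eef_rot"]).reshape(3,3); T[:3,3]=s["eef_pos"]
        M=T@np.array(m["mount"]); R=M[:3,:3].T; t=-R@M[:3,3]
    else:
        R=cv2.Rodrigues(np.array(m["rvec"],float))[0]; t=np.array(m["tvec"],float).ravel()
    return K,d,R,t
def shot(n,f):
    c=cam(n); im=ctrl.capture(n); cv2.imwrite(f,im); np.savez(f[:-4]+".npz",K=c[0],d=c[1],R=c[2],t=c[3]); return im
def load(f):
    z=np.load(f[:-4]+".npz"); return cv2.imread(f),(z["K"],z["d"],z["R"],z["t"])
def ray(c,uv):
    K,d,R,t=c; p=cv2.undistortPoints(np.array([[uv]],float),K,d)[0,0]
    v=R.T@np.array([p[0],p[1],1]); return -R.T@t, v/np.linalg.norm(v)
def plane(c,uv,z):
    o,v=ray(c,uv); return o+v*(z-o[2])/v[2]
def tri(*prs):
    A=np.zeros((3,3));b=np.zeros(3); L=[ray(c,uv) for c,uv in prs]
    for o,v in L:
        P=np.eye(3)-np.outer(v,v); A+=P;b+=P@o
    x=np.linalg.solve(A,b); return x,[np.linalg.norm((np.eye(3)-np.outer(v,v))@(x-o)) for o,v in L]
def proj(c,X):
    return cv2.projectPoints(np.array(X,float).reshape(-1,1,3),cv2.Rodrigues(c[2])[0],c[3],c[0],c[1])[0].reshape(-1,2)
E
python3 - <<'E'
from h import *
for n in("scene","side","wrist"):
    shot(n,f"pics/{n}0.png"); c=cam(n); print(n,-c[2].T@c[3],c[2][2])
s=ctrl.observe();print(s["clock"],s["eef_pos"],s["eef_rot"],s["wrist_force"],s["finger_gap"])
print(ctrl.camera_model("wrist")["mount"])
E
```

```text
nudge.py
pics
workcell.py
scene [ 1.22978829 -0.47778225  1.1382226 ] [-0.47039669  0.36356254 -0.80408285]
side [0.43598997 1.08702878 0.77556436] [ 0.13704754 -0.8301694  -0.54040424]
wrist [0.62412084 0.07173301 0.37279973] [-0.00154863 -0.28207685 -0.95939056]
0.15 [6.24444975e-01 1.32850209e-04 2.30542259e-01] [[-7.78649359e-06  9.99998563e-01 -1.69518739e-03]
 [ 9.99999953e-01  8.30674329e-06  3.06891222e-04]
 [ 3.06904862e-04 -1.69518492e-03 -9.99998516e-01]] [-0.09674973 -0.89021193 -0.3330231 ] 0.08562424340888551
[[ 4.56140637e-04 -9.59305093e-01 -2.82371263e-01  7.16438136e-02]
 [ 9.99999894e-01  4.53305301e-04  7.53706477e-05 -5.64689326e-04]
 [ 5.56969438e-05 -2.82371267e-01  9.59305199e-01 -1.42234736e-01]
 [ 0.00000000e+00  0.00000000e+00  0.00000000e+00  1.00000000e+00]]
```

View pics/scene0.png

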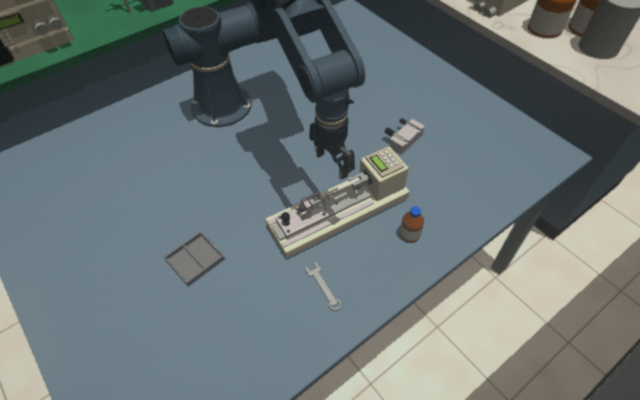

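View pics/side0.png

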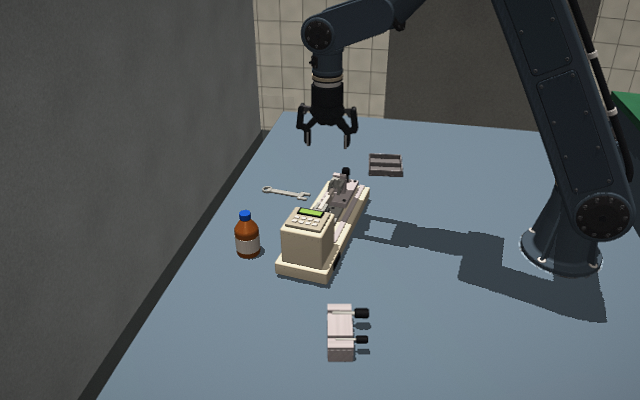

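View pics/wrist0.png

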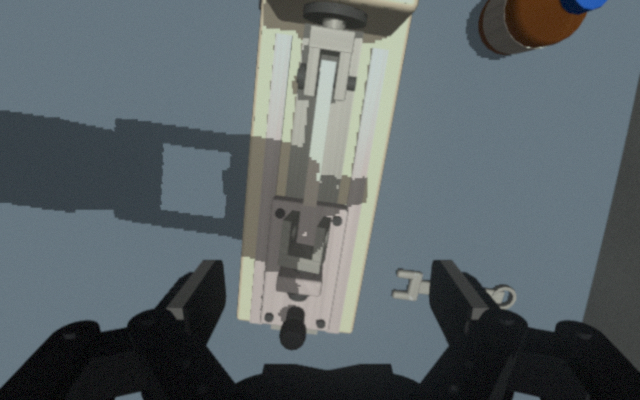

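The scene view shows the gauge on the robot's left (390,170) and the plunger knob at (285,217). In the wrist view the knob's top is at (292,332) and the yoke at about (308,235). In the side view the thick pin's knob is at (362,313), the slim pin's at (362,339), and the plunger knob at (346,172). I'll zoom in on these.

```bash
python3 - <<'E'
from h import *
def crop(f,x,y,w,h,k): return cv2.resize(cv2.imread(f)[y:y+h,x:x+w],None,fx=k,fy=k,interpolation=cv2.INTER_CUBIC)
a=crop("pics/wrist0.png",225,180,130,190,3)   #390x570
b=crop("pics/side0.png",310,155,66,66,6) #396
c=crop("pics/side0.png",315,295,66,33,6)  #396x198
o=np.zeros((600,800,3),np.uint8); o[:570,:390]=a; o[:396,400:796]=b; o[400:598,400:796]=c
cv2.imwrite("pics/z1.png",o)
for f,(x,y,w,h) in dict(w=("wrist0",(265,290,60,70)),s=("side0",(335,160,25,25)),p=("side0",(350,300,30,50)),sc=("scene0",(270,205,30,25))).values() if 0 else [("wrist0",(265,290,60,72)),("side0",(335,160,25,25)),("side0",(350,300,30,50)),("scene0",(270,205,30,25)),("scene0",(380,110,45,40))]:
    g=cv2.imread(f"pics/{f}.png").max(2)[y:y+h,x:x+w]
    n,l,st,ce=cv2.connectedComponentsWithStats((g<48).astype(np.uint8))
    print(f,[(list(s[:5]+np.array([x,y,0,0,0])),(e+[x,y]).round(1)) for s,e in zip(st[1:],ce[1:]) if s[4]>12])
E
```

```text
wrist0 [([np.int64(280), np.int64(308), np.int64(25), np.int64(41), np.int64(706)], array([292.7, 330.3]))]
side0 [([np.int64(342), np.int64(168), np.int64(7), np.int64(14), np.int64(52)], array([345.5, 171.8]))]
side0 [([np.int64(355), np.int64(309), np.int64(14), np.int64(9), np.int64(121)], array([361.2, 313. ])), ([np.int64(356), np.int64(336), np.int64(12), np.int64(7), np.int64(81)], array([361.6, 339. ]))]
scene0 []
scene0 []
```

View pics/z1.png

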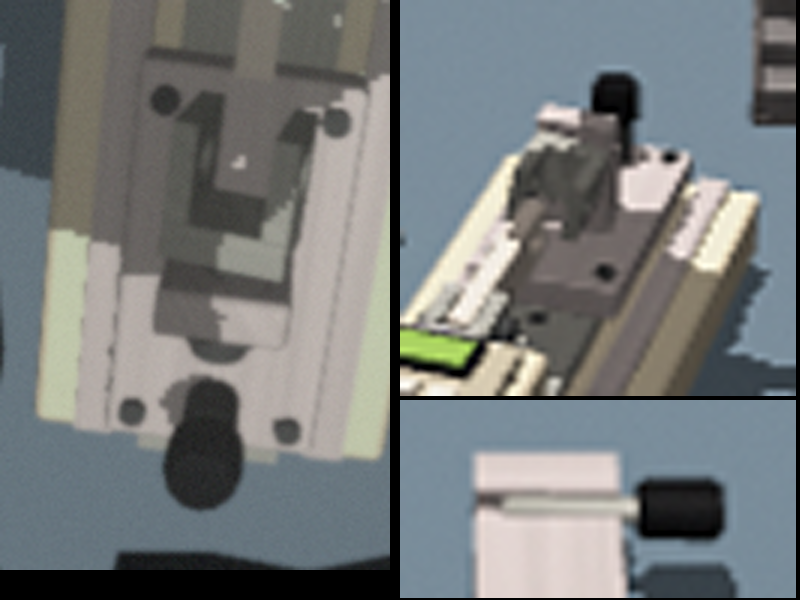

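The crops show the plunger knob's middle at wrist (293.2,331.7) and side (345.8,170.8), and the thick pin's knob middle at side (361.7,313.2) with its shank running along world x. Next I'll triangulate these.

```bash
python3 - <<'E'
from h import *
W=load("pics/wrist0.png")[1];S=load("pics/side0.png")[1];C=load("pics/scene0.png")[1]
print("knob",tri((W,(293.2,331.7)),(S,(345.8,170.8))),tri((W,(293.2,331.7)),(S,(345.8,170.8)),(C,(285,217))), plane(W,(293.2,331.7),.105))
# bed edges on wrist, z .045 ; lower corners from crop
for uv in [(225+38/3,180+415/3),(225+382/3,180+460/3),(412,10),(352,332),(262,20),(225+50/3,180+232/3)]: print("bed",uv,plane(W,uv,.045))
for uv in [(225+148/3,180+52/3),(225+370/3,180+80/3)]: print("slab",plane(W,uv,.073))
for a,z in (((361.7,313.2),.039),((361.6,339),.039)): print("pin",plane(S,a,z))
im=cv2.imread("pics/scene0.png")[105:160,370:440]; cv2.imwrite("pics/z2.png",cv2.resize(np.hstack([im,cv2.imread("pics/scene0.png")[195:250,255:325]]),None,fx=5,fy=5,interpolation=cv2.INTER_CUBIC))
E
```

```text
knob (array([ 0.591716  , -0.13023765,  0.10515546]), [np.float64(0.001399617963588552), np.float64(0.0013996179635887525)]) (array([ 0.59235152, -0.13376834,  0.10174188]), [np.float64(0.0013824084528474623), np.float64(0.00233239115137411), np.float64(0.0013966664594866503)]) [ 0.59300963 -0.12960355  0.105     ]
bed (237.66666666666666, 318.33333333333337) [ 0.52571796 -0.15789233  0.045     ]
bed (352.3333333333333, 333.33333333333337) [ 0.65148033 -0.17671817  0.045     ]
bed (412, 10) [0.69571795 0.14549848 0.045     ]
bed (352, 332) [ 0.65107223 -0.17497087  0.045     ]
bed (262, 20) [0.56759353 0.13751796 0.045     ]
bed (241.66666666666666, 257.3333333333333) [ 0.53544066 -0.08467707  0.045     ]
slab [ 0.5764069  -0.01254101  0.073     ]
slab [ 0.64261481 -0.02119278  0.073     ]
pin [0.48664386 0.35030189 0.039     ]
pin [0.47861546 0.42055907 0.039     ]
```

View pics/z2.png

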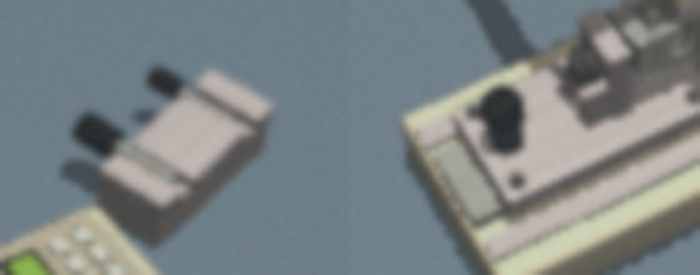

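Tester yaw is about -8°, and the plunger knob is near (0.592,-0.130,0.105), which fits the stated 105 mm height. Thick pin knob is near (0.487,0.350), 70 mm from the slim one. I'll move above the knob and look again.

```bash
python3 nudge.py '-0.035 -0.01 0.02 0 0 2; -0.07 -0.02 0.04 0 0 4; -0.105 -0.03 0.06 0 0 6; -0.13 -0.032 0.07 0 0 8; -0.13 -0.032 0.07 0 0 8'; python3 - <<'E'
from h import *
im=shot("wrist","pics/w1.png"); cv2.imwrite("pics/w1.png",im); s=ctrl.observe();print(s["clock"],s["eef_pos"],s["wrist_force"],proj(cam("wrist"),[[.592,-.130,.105],[.592,-.130,.114]]))
E
```

```text
clock: 0.65
eef_pos: [0.5915, -0.1329, 0.1592]
eef_rot: [[0.144, 0.99, -0.003], [0.99, -0.144, 0.0], [-0.0, -0.003, -1.0]]
wrist_force: [0.0, -0.5, 0.1]
finger_gap: 0.0851
gripper_force: 0.0
0.7 [ 0.59222086 -0.13130361  0.16018467] [0.3172615  1.02773247 0.08757087] [[327.47543908 221.06995422]
 [327.45736977 226.32047161]]
```

View pics/w1.png

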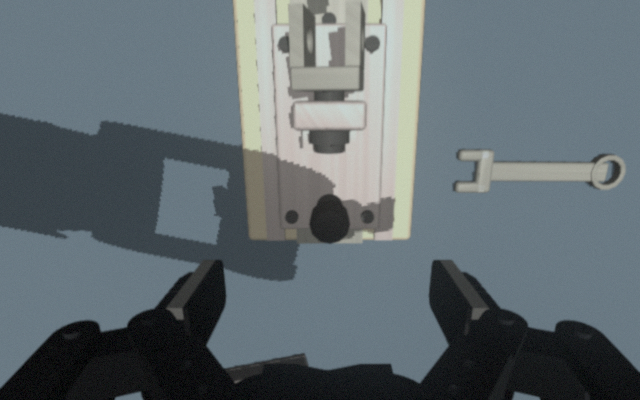

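The knob's centre is at (330,220), within about 1 mm of the prediction. The bed's edges are symmetric about column 330, so the yaw is right. Descending and gripping.

```bash
python3 nudge.py '0.001 0.0005 0.04 0 0 0; 0.0014 0.0006 0.076 0 0 0; 0.0014 0.0006 0.076 0 0 0' ; python3 nudge.py '0 0 0 0 0 0; 0 0 0 0 0 0; 0 0 0 0 0 0; 0 0 0 0 0 0; 0 0 0 0 0 0' 0.015 60
```

```text
clock: 1.0
eef_pos: [0.5906, -0.126, 0.0814]
eef_rot: [[0.138, 0.99, -0.009], [0.99, -0.138, 0.004], [0.003, -0.01, -1.0]]
wrist_force: [-1.4, 0.5, 0.4]
finger_gap: 0.0852
gripper_force: 0.0
clock: 1.5
eef_pos: [0.5933, -0.1286, 0.0871]
eef_rot: [[0.139, 0.99, -0.0], [0.99, -0.139, -0.0], [-0.0, -0.0, -1.0]]
wrist_force: [-2.8, -0.3, 7.5]
finger_gap: 0.0219
gripper_force: 58.4
```

```bash
python3 nudge.py '0 0 -0.003 0 0 0; 0 0 -0.007 0 0 0; 0 0 -0.011 0 0 0; 0 0 -0.013 0 0 0; 0 0 -0.013 0 0 0'; python3 - <<'E'
from h import *
im=shot("side","pics/s2.png");s=ctrl.observe();print(s["eef_pos"],s["wrist_force"],s["finger_gap"])
E
```

```text
clock: 2.0
eef_pos: [0.5933, -0.1286, 0.0979]
eef_rot: [[0.139, 0.99, -0.001], [0.99, -0.139, 0.0], [0.0, -0.001, -1.0]]
wrist_force: [-0.2, -0.7, -10.3]
finger_gap: 0.022
gripper_force: 59.1
[ 0.59323675 -0.1286022   0.09777326] [-0.87335382 -0.80678415 -9.33813614] 0.02205329033703102
```

The spring reads about 10 N, so the plunger is pulled, lifted about 10.8 mm. Now sliding towards the gauge.

```bash
python3 nudge.py '0.004 0 0 0 0 0; 0.009 0 0 0 0 0; 0.015 0 0 0 0 0; 0.020 0 0 0 0 0; 0.020 0 0 0 0 0'
```

```text
clock: 2.55
eef_pos: [0.5963, -0.1073, 0.0981]
eef_rot: [[0.139, 0.99, -0.001], [0.99, -0.139, 0.002], [0.001, -0.001, -1.0]]
wrist_force: [0.0, -0.0, -10.0]
finger_gap: 0.0219
gripper_force: 59.1
```

```bash
python3 nudge.py '0.005 0 0 0 0 0; 0.011 0 0 0 0 0; 0.0155 0 0 0 0 0; 0.0155 0 0 0 0 0'; python3 nudge.py '0 0 0.002 0 0 0; 0 0 0.004 0 0 0; 0 0 0.005 0 0 0; 0 0 0.005 0 0 0'
```

```text
clock: 2.95
eef_pos: [0.5984, -0.0922, 0.0982]
eef_rot: [[0.139, 0.99, -0.001], [0.99, -0.139, 0.001], [0.001, -0.001, -1.0]]
wrist_force: [-1.6, 0.7, -9.5]
finger_gap: 0.0219
gripper_force: 59.2
clock: 3.35
eef_pos: [0.5984, -0.0926, 0.0939]
eef_rot: [[0.14, 0.99, -0.001], [0.99, -0.14, 0.002], [0.001, -0.001, -1.0]]
wrist_force: [-3.6, 3.7, -2.9]
finger_gap: 0.0224
gripper_force: 59.9
```

```bash
python3 nudge.py '0.001 0 0.001 0 0 0; 0.002 0 0.001 0 0 0; 0.003 0 0.001 0 0 0; 0.003 0 0.001 0 0 0'; python3 nudge.py '0.001 0 0.001 0 0 0; 0.002 0 0.002 0 0 0; 0.002 0 0.002 0 0 0'
```

```text
clock: 3.75
eef_pos: [0.5987, -0.0905, 0.0921]
eef_rot: [[0.139, 0.99, -0.001], [0.99, -0.139, 0.0], [0.0, -0.001, -1.0]]
wrist_force: [-2.8, 1.0, -8.0]
finger_gap: 0.0221
gripper_force: 59.6
clock: 4.05
eef_pos: [0.599, -0.0889, 0.0899]
eef_rot: [[0.139, 0.99, -0.001], [0.99, -0.139, -0.0], [-0.0, -0.001, -1.0]]
wrist_force: [-4.5, -1.6, -7.7]
finger_gap: 0.0221
gripper_force: 59.6
```

The knob is now lowering freely at 40 mm, with the spring at 7.7 N, so the tip is in the hole. I'll lower it fully and let go.

```bash
python3 nudge.py '0 0 0.003 0 0 0; 0 0 0.005 0 0 0; 0 0 0.005 0 0 0'; python3 nudge.py '0 0 0 0 0 0; 0 0 0 0 0 0; 0 0 0 0 0 0; 0 0 0 0 0 0' 0.08;  python3 nudge.py '0 0 -0.04 0 0 0; 0 0 -0.08 0 0 0; 0 0 -0.11 0 0 0; 0 0 -0.11 0 0 0'; python3 - <<'E'
from h import *
im=shot("wrist","pics/w3.png");s=shot("side","pics/s3.png");shot("scene","pics/c3.png")
o=np.zeros((600,800,3),np.uint8);o[:400,:640]=im; a=cv2.resize(s[155:215,310:370],None,fx=3.3,fy=3.3);o[400:598,:198]=a
b=cv2.imread("pics/side0.png");a=cv2.resize(b[155:215,310:370],None,fx=3.3,fy=3.3);o[400:598,200:398]=a
cv2.imwrite("pics/z3.png",o);print(ctrl.observe()["eef_pos"])
E
```

```text
clock: 4.35
eef_pos: [0.5991, -0.0889, 0.0872]
eef_rot: [[0.139, 0.99, -0.0], [0.99, -0.139, -0.001], [-0.001, -0.0, -1.0]]
wrist_force: [-8.9, -1.0, 5.7]
finger_gap: 0.0221
gripper_force: 60.9
clock: 4.75
eef_pos: [0.6009, -0.0888, 0.086]
eef_rot: [[0.139, 0.99, 0.003], [0.99, -0.139, -0.001], [-0.0, 0.003, -1.0]]
wrist_force: [-0.0, -0.1, 1.3]
finger_gap: 0.0786
gripper_force: 0.0
clock: 5.15
eef_pos: [0.6032, -0.0896, 0.2006]
eef_rot: [[0.139, 0.99, 0.011], [0.99, -0.139, -0.004], [-0.002, 0.012, -1.0]]
wrist_force: [-0.2, -0.5, 0.4]
finger_gap: 0.08
gripper_force: 0.0
[ 0.59912105 -0.08833713  0.19492084]
```

View pics/z3.png

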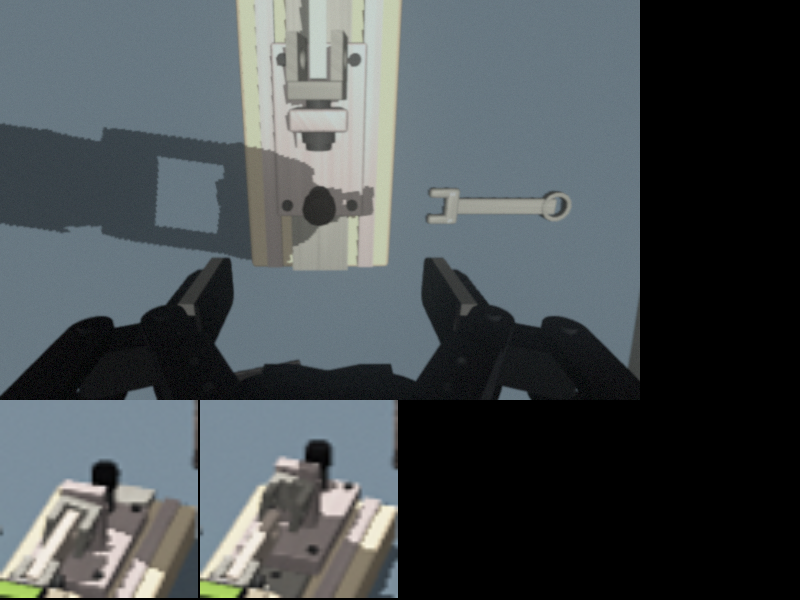

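The tailstock has moved, the plunger is down (knob at wrist (319,206)), and the link's end lies between the ears. The near ear's inner face and bore are visible at (303,60), so the yoke's top leans towards the robot. I'll take two closer wrist views with a baseline to measure the roll.

```bash
python3 nudge.py '0.03 -0.015 0.02 0 0 0; 0.055 -0.03 0.04 0 0 0; 0.0725 -0.035 0.06 0 0 0; 0.0725 -0.035 0.06 0 0 0; 0.0725 -0.035 0.06 0 0 0'; python3 -c "
from h import *
shot('wrist','pics/w4.png')"; python3 nudge.py '0 0.035 0 0 0 0; 0 0.07 0 0 0 0; 0 0.07 0 0 0 0; 0 0.07 0 0 0 0'; python3 - <<'E'
from h import *
b=shot('wrist','pics/w5.png'); a,_=load('pics/w4.png'); X=[[.6135,.0101,.124]]
o=[]
for f in("pics/w4.png","pics/w5.png"):
    im,c=load(f); u=proj(c,X)[0]; print(f,u,-c[2].T@c[3]); x,y=int(u[0])-100,max(0,int(u[1])-130); x=max(0,min(x,440)); print("crop",x,y); o.append(cv2.resize(im[y:y+200,x:x+200],None,fx=2,fy=3,interpolation=cv2.INTER_CUBIC))
cv2.imwrite("pics/z4.png",np.hstack(o))
E
```

```text
clock: 5.8
eef_pos: [0.5744, -0.0118, 0.1341]
eef_rot: [[0.138, 0.99, -0.002], [0.99, -0.138, 0.0], [-0.0, -0.002, -1.0]]
wrist_force: [0.7, -0.2, -0.0]
finger_gap: 0.0799
gripper_force: 0.0
clock: 6.25
eef_pos: [0.6453, -0.0231, 0.1359]
eef_rot: [[0.141, 0.99, 0.002], [0.99, -0.141, -0.001], [-0.0, 0.002, -1.0]]
wrist_force: [-0.9, 1.0, -0.3]
finger_gap: 0.0798
gripper_force: 0.0
pics/w4.png [406.6676713  200.76371661] [0.58411854 0.0591057  0.27629992]
crop 306 70
pics/w5.png [249.55327504 196.87160522] [0.65456356 0.04790841 0.27811168]
crop 149 66
```

View pics/z4.png

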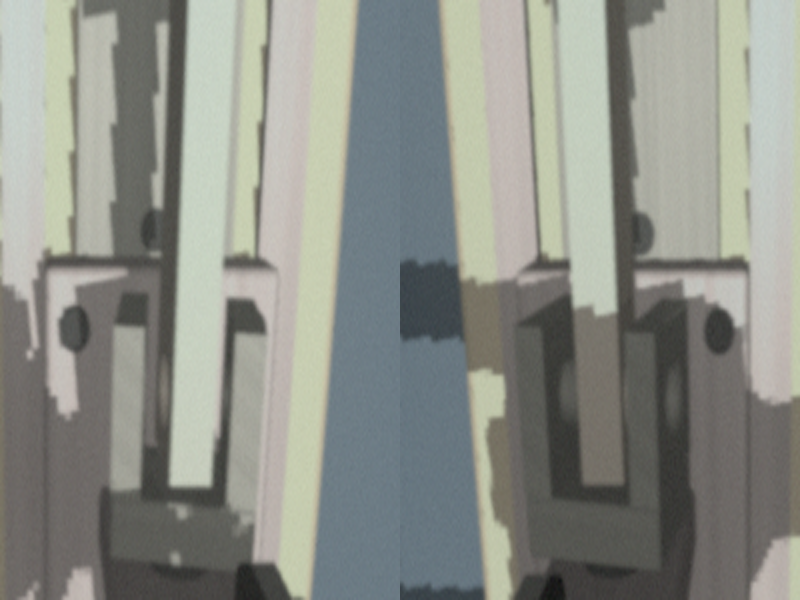

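The left half is w4 and the right half w5. The near ear's top front corners are at crop (113,325)/(144,325) in w4 and (115,325)/(144,325) in w5. The far ear's are at (234,333)/(266,333) and (227,333)/(254,333). The link's end lies between the ears, clear of both.

```bash
python3 - <<'E'
from h import *
A=load("pics/w4.png")[1];B=load("pics/w5.png")[1]
P={}
for n,a,b in [("Lout",(113,325),(115,325)),("Lin",(144,325),(144,325)),("Rin",(234,333),(227,333)),("Rout",(266,333),(254,333)),("plateL",(110,556),(128,556)),("plateR",(252,568),(260,568)),("linkL",(169,487),(183,487)),("linkR",(212,487),(225,487))]:
    x,e=tri((A,(306+a[0]/2,70+a[1]/3)),(B,(149+b[0]/2,66+b[1]/3))); d=x-np.array([.6135,.0101,0]); 
    print(n,x.round(4),np.round(e[0],4),"tester X %.4f Y %.4f"%(d@[.9896,-.144,0],d@[.144,.9896,0]))
E
```

```text
Lout [0.595  0.0225 0.1206] 0.0001 tester X -0.0201 Y 0.0096
Lin [0.6019 0.0217 0.1213] 0.0001 tester X -0.0132 Y 0.0098
Rin [0.6213 0.0185 0.1246] 0.0 tester X 0.0065 Y 0.0094
Rout [0.6277 0.0181 0.1269] 0.0 tester X 0.0129 Y 0.0100
plateL [ 0.5899 -0.0146  0.1228] 0.0 tester X -0.0198 Y -0.0278
plateR [ 0.6225 -0.0189  0.1278] 0.0001 tester X 0.0131 Y -0.0274
linkL [ 0.6052 -0.0054  0.1212] 0.0 tester X -0.0059 Y -0.0165
linkR [ 0.6154 -0.0067  0.1215] 0.0 tester X 0.0042 Y -0.0163
```

Both estimates of the roll agree at about 0.18 rad, near ear low. The mid-height of the ear tops is 123.8 mm, as it should be. The ears and the link's end both put the stud at about (0.612,0.006), so the near mouth is at about (0.5956,0.0084,0.107). Now to the pin.

```bash
python3 nudge.py '0 0 -0.05 0 0 8; 0 0 -0.1 0 0 16; 0.04 -0.024 -0.1 0 0 24; 0.08 -0.048 -0.1 0 0 32; 0.12 -0.072 -0.1 0 0 40' 0.06; python3 - <<'E'
from h import *
s=ctrl.observe();print(s["eef_pos"],s["qpos"]);R=np.array(s["eef_rot"]).reshape(3,3);print(R.T@(np.array([.4866,.3503,.17])-s["eef_pos"]))
E
```

```text
clock: 6.8
eef_pos: [0.5878, 0.1077, 0.2362]
eef_rot: [[0.748, 0.663, 0.0], [0.663, -0.748, 0.0], [0.0, 0.0, -1.0]]
wrist_force: [1.0, 1.2, 0.0]
finger_gap: 0.0602
gripper_force: 0.0
[0.58783479 0.1077074  0.23615842] [-3.24863806e-01  2.77788815e+01  8.58581751e+01  8.14650835e-03
  6.63473602e+01  4.81149777e+01]
[ 0.08515416 -0.24869247  0.06616203]
```

```bash
python3 nudge.py '0.016 -0.046 0 0 0 8; 0.032 -0.092 0.01 0 0 16; 0.048 -0.138 0.02 0 0 24; 0.064 -0.184 0.03 0 0 32; 0.08 -0.23 0.04 0 0 35.2'; python3 nudge.py '0 0 0 0 0 0;0 0 0 0 0 0'; python3 - <<'E'
from h import *
im=shot("wrist","pics/w6.png");c=cam("wrist");s=ctrl.observe();print(s["eef_pos"],s["eef_rot"][0])
g=im.max(2); print(proj(c,[[.4866,.3503,.039],[.55,.357,.039]]))
cv2.imwrite("pics/z6.png",im)
E
```

```text
clock: 7.3
eef_pos: [0.4939, 0.331, 0.1957]
eef_rot: [[0.993, 0.114, -0.0], [0.114, -0.993, -0.0], [-0.0, 0.0, -1.0]]
wrist_force: [0.5, -0.5, 0.7]
finger_gap: 0.06
gripper_force: 0.0
clock: 7.5
eef_pos: [0.4941, 0.3306, 0.1955]
eef_rot: [[0.993, 0.122, -0.001], [0.122, -0.993, -0.001], [-0.001, 0.001, -1.0]]
wrist_force: [0.4, 0.7, -0.3]
finger_gap: 0.0597
gripper_force: 0.0
[0.49525056 0.3297028  0.19587671] [9.92825843e-01 1.19569403e-01 5.04156839e-05]
[[302.56384224 189.84518002]
 [302.24486634 115.91604711]]
```

View pics/z6.png

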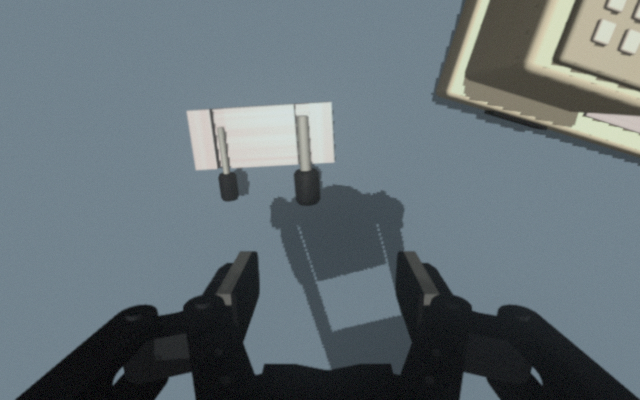

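The wrist view shows the thick pin's knob at (307,187) with its nose at (303,116), and the slim pin's knob at (229,186). I'll triangulate against the side view.

```bash
python3 - <<'E'
from h import *
im,W=load("pics/w6.png");S=load("pics/side0.png")[1]
def blob(x,y,w,h):
    m=(im.max(2)[y:y+h,x:x+w]<55).astype(np.uint8); p=cv2.findNonZero(m).reshape(-1,2)+[x,y]
    return p.min(0),p.max(0),p.mean(0)
k=blob(288,166,40,42); print(k, blob(215,168,30,36))
kc=(k[0]+k[1])/2
print("knob",tri((W,kc),(S,(361.7,313.2))))
a=plane(W,(307,204),.039);b=plane(W,(303,116),.042);
for n,p in (("back",(307,204)),("front",(307,170)),("nose",(303,116))): print(n,plane(W,p,.039))
d=b-a;print("yaw",np.degrees(np.arctan2(d[1],d[0])))
e=[plane(W,p,.042) for p in((187,111),(332,102),(194,170),(335,162))]; print(np.round(e,4))
for i,j in((0,1),(2,3)):
    d=e[i]-e[j]; print(np.degrees(np.arctan2(d[1],d[0]))-90, np.linalg.norm(d))
s=ctrl.observe();R=np.array(s["eef_rot"]).reshape(3,3);print(s["eef_pos"],R[:,0])
E
```

```text
(array([295, 169]), array([319, 204]), array([307.95462795, 189.65880218])) (array([220, 173]), array([237, 199]), array([229.71153846, 187.95      ]))
knob (array([0.48743767, 0.34742383, 0.03579532]), [np.float64(0.0006281729533086842), np.float64(0.0006281729533086915)])
back [0.47284439 0.34580695 0.039     ]
front [0.50357022 0.34908358 0.039     ]
nose [0.54869519 0.35727354 0.039     ]
yaw 8.444809944407936
[[0.5415 0.4528 0.042 ]
 [0.5629 0.3347 0.042 ]
 [0.4924 0.4461 0.042 ]
 [0.514  0.326  0.042 ]]
10.232236986136016 0.1199901492863981
10.204991875023396 0.12205584505143606
[0.49525056 0.3297028  0.19587671] [ 9.92825843e-01  1.19569407e-01 -4.01573875e-05]
```

The knob's centre is (0.488,0.3474), with the shank 45.9 mm and knob 31 mm matching the given sizes. Yaw is about 9.5°. Descending over it.

```bash
python3 nudge.py '-0.004 -0.0184 0.03 0 0 -1; -0.0051 -0.0184 0.075 0 0 -3; -0.0051 -0.0184 0.12 0 0 -3; -0.0051 -0.0184 0.16 0 0 -3; -0.0051 -0.0184 0.177 0 0 -3'; python3 nudge.py '0 0 0 0 0 0; 0 0 0 0 0 0'; python3 nudge.py '0 0 0 0 0 0; 0 0 0 0 0 0;0 0 0 0 0 0; 0 0 0 0 0 0;0 0 0 0 0 0' 0.01 60
```

```text
clock: 8.05
eef_pos: [0.4876, 0.3448, 0.0155]
eef_rot: [[0.986, 0.167, -0.005], [0.167, -0.986, -0.003], [-0.005, 0.002, -1.0]]
wrist_force: [-0.1, 0.6, 0.1]
finger_gap: 0.0599
gripper_force: 0.0
clock: 8.25
eef_pos: [0.4899, 0.3467, 0.0193]
eef_rot: [[0.986, 0.168, 0.001], [0.168, -0.986, 0.0], [0.001, -0.0, -1.0]]
wrist_force: [0.3, 0.7, 0.0]
finger_gap: 0.0597
gripper_force: 0.0
clock: 8.75
eef_pos: [0.4894, 0.3482, 0.0199]
eef_rot: [[0.985, 0.171, 0.003], [0.171, -0.985, 0.001], [0.003, -0.0, -1.0]]
wrist_force: [0.2, -0.8, 6.0]
finger_gap: 0.0203
gripper_force: 58.6
```

```bash
python3 nudge.py '0 0 -0.02 0 0 0; 0 0 -0.06 0 0 0; 0 0 -0.11 0 0 6; 0 0 -0.16 0 0 12; 0 0 -0.18 0 0 18'; python3 - <<'E'
from h import *
s=ctrl.observe();print(s["eef_pos"]);R=np.array(s["eef_rot"]).reshape(3,3);print(R.T@(np.array([.524,.0187,.15])-s["eef_pos"]))
E
```

```text
clock: 9.25
eef_pos: [0.4903, 0.3493, 0.2038]
eef_rot: [[0.989, -0.146, 0.007], [-0.146, -0.989, 0.004], [0.007, -0.005, -1.0]]
wrist_force: [1.3, -0.5, -0.5]
finger_gap: 0.0204
gripper_force: 58.6
[0.49033988 0.34929473 0.20375519]
[0.08132354 0.32236427 0.05275663]
```

```bash
python3 nudge.py '0 0.04 0 0 0 0; 0 0.085 0 0 0 0; 0.01 0.13 0 0 0 0; 0.02 0.175 0 0 0 0; 0.03 0.22 0 0 0 0'; python3 nudge.py '0.015 0.04 0 0 0 0; 0.03 0.08 0.01 0 0 0; 0.04 0.1 0.03 0 0 0; 0.04 0.1 0.04 0 0 0; 0.04 0.1 0.04 0 0 0'; python3 - <<'E'
from h import *
im=shot("wrist","pics/w7.png");s=ctrl.observe();c=cam("wrist");print(s["eef_pos"],s["wrist_force"],np.array(s["eef_rot"])[0]);R=np.array(s["eef_rot"]).reshape(3,3)
print(R.T@(np.array([.524,.0187,.088])-s["eef_pos"]))
T=lambda v:np.array(s["eef_pos"])+R@np.array(v)
print("nose pred",proj(c,[T([.06,0,-.019]),T([.014,0,-.019])]),"mouth",proj(c,[[.5956,.0084,.107],[.6121,.006,.124]]))
# rows of pin: bright vs. background across x near the nose
u=proj(c,[T([.06,0,-.019])])[0].astype(int); print(u)
g=im.max(2).astype(int)
for y in range(u[1]-16,u[1]+30,4): print(y,g[y,u[0]-30:u[0]+30:2])
E
```

```text
clock: 9.75
eef_pos: [0.4861, 0.1246, 0.1986]
eef_rot: [[0.99, -0.142, -0.0], [-0.142, -0.99, 0.0], [-0.0, -0.0, -1.0]]
wrist_force: [0.3, -0.6, -0.5]
finger_gap: 0.0203
gripper_force: 58.7
clock: 10.25
eef_pos: [0.5103, 0.0215, 0.157]
eef_rot: [[0.99, -0.144, -0.005], [-0.144, -0.99, 0.001], [-0.005, -0.001, -1.0]]
wrist_force: [-0.8, 0.7, -0.0]
finger_gap: 0.0202
gripper_force: 58.8
[0.51073356 0.02213694 0.1578429 ] [ 0.05310292 -0.07644966  0.63217945] [ 0.98978305 -0.14254387 -0.00327908]
[0.01385818 0.00155245 0.06979528]
nose pred [[326.34488902 132.6572817 ]
 [326.36267394 253.76911153]] mouth [[329.58085885  69.49541698]
 [329.93659914  28.55095812]]
[326 132]
116 [215 212 214 212 215 216 216 214 214 213 215 212 214 214 214 215 212 215
 214 211 215 213 213 210 214 210 213 214 213 210]
120 [214 215 218 214 215 214 210 212 210 213 211 210 212 211 213 212 212 212
 209 211 213 210 213 210 210 209 208 209 208 209]
124 [209 214 213 213 208 202 202 199 199 201 207 209 211 213 213 208 194 193
 189 187 195 201 200 204 208 198 187 187 185 187]
128 [213 215 213 212 214 212 213 214 214 
[... 401 characters left out ...]
178 185 182 175
 166 160 139 125 103 128 141 202 214 212 213 213]
144 [178 178 175 177 178 176 179 174 152 113 129 141 157 169 175 183 182 177
 167 157 141 125  99 107 113 144 172 169 168 169]
148 [138 140 140 137 132 142 139 140 122 111 127 139 160 167 178 184 180 175
 166 153 143 121  90  85  88  91 133 140 139 139]
152 [141 141 139 137 140 138 137 142 126 109 129 140 158 167 176 184 178 173
 165 156 140 121  95  83  88  89 120 139 139 138]
156 [140 139 139 138 140 138 140 138 125 105 128 144 158 168 176 183 177 172
 163 155 138 121  93  84  86 104 133 139 140 138]
160 [138 138 140 139 143 139 139 140 129 108 128 142 159 170 176 182 178 172
 164 154 138 124  95  85  85 109 134 138 137 137]
```

The nose in the hand is at (327,131.5) against a predicted (326.3,132.7), so the pin sits true in the grip. I'll lower to the mouth's height, about 12 mm short of it, and look.

```bash
python3 nudge.py '0.007 0.0007 0.035 0 0 0; 0.0135 0.0013 0.06 0 0 0; 0.0135 0.0013 0.07 0 0 0; 0.0135 0.0013 0.07 0 0 0; 0.0135 0.0013 0.07 0 0 0'; python3 - <<'E'
from h import *
im=shot("wrist","pics/w8.png");s=ctrl.observe();c=cam("wrist");print(s["eef_pos"],s["wrist_force"],np.array(s["eef_rot"]));R=np.array(s["eef_rot"]).reshape(3,3)
T=lambda v:np.array(s["eef_pos"])+R@np.array(v)
print("nose pred",proj(c,[T([.06,0,-.019])]),"mouth",proj(c,[[.5956,.0084,.107]]))
cv2.imwrite("pics/z8.png",cv2.resize(im[0:200,225:445],None,fx=3.6,fy=3,interpolation=cv2.INTER_CUBIC))
E
```

```text
clock: 10.8
eef_pos: [0.5253, 0.0188, 0.0894]
eef_rot: [[0.99, -0.141, 0.001], [-0.141, -0.99, -0.0], [0.001, -0.0, -1.0]]
wrist_force: [0.3, -0.1, -0.5]
finger_gap: 0.0202
gripper_force: 58.8
[0.52562992 0.01858706 0.08979275] [-0.915639    0.90298463 -0.63541578] [[ 9.89926663e-01 -1.41571666e-01  1.63239507e-03]
 [-1.41571464e-01 -9.89928009e-01 -2.39459184e-04]
 [ 1.64985424e-03  5.94647125e-06 -9.99998639e-01]]
nose pred [[326.34785799 132.65070827]] mouth [[326.87434277 100.6951245 ]]
```

View pics/z8.png

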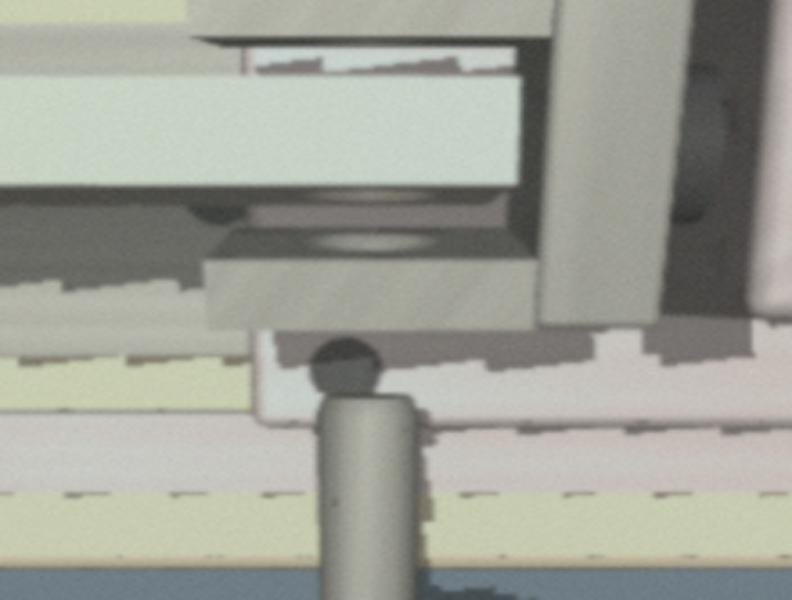

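The pin's axis (crop x 367) is in line with the near ear (204–535, middle 370) and with the bore and eye ellipses at x≈372, so the lateral error is about 0.3 mm. I'll lower 1.5 mm and feel forward.

```bash
python3 nudge.py '0.004 0.0002 0.0016 0 0 0; 0.008 0.0002 0.0016 0 0 0; 0.008 0.0002 0.0016 0 0 0'; python3 nudge.py '0.001 0 0 0 0 0; 0.002 0 0 0 0 0; 0.002 0 0 0 0 0'; python3 nudge.py '0.001 0 0 0 0 0; 0.002 0 0 0 0 0;0.002 0 0 0 0 0'; python3 nudge.py '0.001 0 0 0 0 0; 0.0015 0 0 0 0 0; 0.0015 0 0 0 0 0'
```

```text
clock: 11.15
eef_pos: [0.5346, 0.0163, 0.0878]
eef_rot: [[0.99, -0.143, 0.003], [-0.143, -0.99, -0.0], [0.003, 0.0, -1.0]]
wrist_force: [0.0, -0.2, -0.4]
finger_gap: 0.0205
gripper_force: 58.8
clock: 11.45
eef_pos: [0.5353, 0.0163, 0.087]
eef_rot: [[0.99, -0.143, 0.0], [-0.143, -0.99, -0.0], [0.0, -0.0, -1.0]]
wrist_force: [-0.6, -0.6, -0.6]
finger_gap: 0.0201
gripper_force: 58.8
clock: 11.75
eef_pos: [0.5364, 0.0163, 0.0868]
eef_rot: [[0.99, -0.143, -0.002], [-0.143, -0.99, 0.0], [-0.002, -0.0, -1.0]]
wrist_force: [-2.2, 0.3, 0.1]
finger_gap: 0.0203
gripper_force: 58.8
clock: 12.05
eef_pos: [0.5368, 0.0163, 0.0866]
eef_rot: [[0.99, -0.142, -0.004], [-0.142, -0.99, 0.001], [-0.004, -0.0, -1.0]]
wrist_force: [-4.9, 0.5, 1.6]
finger_gap: 0.0204
gripper_force: 58.8
```

Contact at the mouth: 5 N back and 1.6 N up, which suggests the bore's lower edge. I'll search upward in small steps at light pressure.

```bash
for i in 1 2; do :; done; python3 nudge.py '0 0 -0.0005 0 0 0; 0 0 -0.001 0 0 0; 0 0 -0.001 0 0 0'; python3 nudge.py '0.0005 0 -0.0005 0 0 0; 0.0005 0 -0.001 0 0 0; 0.0005 0 -0.001 0 0 0'; python3 -c "
from h import *
s=ctrl.observe();print(s['torque'],s['eef_pos'],s['wrist_force'])"
```

```text
clock: 12.35
eef_pos: [0.5369, 0.0163, 0.0875]
eef_rot: [[0.99, -0.143, -0.004], [-0.143, -0.99, 0.001], [-0.004, -0.0, -1.0]]
wrist_force: [-5.6, 1.4, -2.0]
finger_gap: 0.0205
gripper_force: 58.7
clock: 12.65
eef_pos: [0.5407, 0.0157, 0.0893]
eef_rot: [[0.99, -0.143, 0.003], [-0.143, -0.99, -0.0], [0.003, -0.0, -1.0]]
wrist_force: [-0.4, 1.4, -1.6]
finger_gap: 0.0202
gripper_force: 58.7
[0.22462644 0.07931479 0.07694239] [0.54071365 0.01572612 0.08930835] [-0.39267465  1.35039765 -1.60822105]
```

The nose slid in about 4.5 mm and the force dropped to almost nothing. I'll advance a little more and raise the axis to 110 mm to level the yoke.

```bash
python3 nudge.py '0.001 0 0 0 0 0; 0.001 0 -0.0008 0 0 0; 0.001 0 -0.0016 0 0 0; 0.001 0 -0.0016 0 0 0'; python3 nudge.py '0.001 0 0 0 0 0; 0.002 0 0 0 0 0; 0.003 0 0 0 0 0; 0.003 0 0 0 0 0'
```

```text
clock: 13.05
eef_pos: [0.5409, 0.0156, 0.0907]
eef_rot: [[0.99, -0.143, 0.002], [-0.143, -0.99, -0.0], [0.002, -0.0, -1.0]]
wrist_force: [2.2, 2.1, -4.0]
finger_gap: 0.0202
gripper_force: 58.7
clock: 13.45
eef_pos: [0.5423, 0.0155, 0.0904]
eef_rot: [[0.99, -0.143, -0.002], [-0.143, -0.99, 0.0], [-0.002, -0.0, -1.0]]
wrist_force: [-2.1, 2.0, -2.2]
finger_gap: 0.0205
gripper_force: 58.8
```

```bash
python3 nudge.py '0.001 -0.0003 0 0 0 0; 0.002 -0.0003 -0.0002 0 0 0; 0.003 -0.0003 -0.0002 0 0 0; 0.003 -0.0003 -0.0002 0 0 0'; python3 nudge.py '0.001 0 0 0 0 0; 0.002 0 0 0 0 0; 0.003 0 0 0 0 0; 0.003 0 0 0 0 0'
```

```text
clock: 13.85
eef_pos: [0.546, 0.0151, 0.0907]
eef_rot: [[0.99, -0.143, -0.0], [-0.143, -0.99, 0.0], [-0.0, -0.0, -1.0]]
wrist_force: [-1.4, 1.2, -4.0]
finger_gap: 0.02
gripper_force: 58.7
clock: 14.25
eef_pos: [0.5493, 0.0147, 0.0908]
eef_rot: [[0.99, -0.143, 0.0], [-0.143, -0.99, 0.0], [0.0, -0.0, -1.0]]
wrist_force: [-2.0, 2.0, -4.8]
finger_gap: 0.0201
gripper_force: 58.7
```

```bash
python3 nudge.py '0.001 -0.0002 0 0 0 0; 0.002 -0.0003 0 0 0 0; 0.003 -0.0003 0 0 0 0; 0.003 -0.0003 0 0 0 0'; python3 nudge.py '0.001 0 0 0 0 0; 0.002 0 0 0 0 0; 0.003 0 0 0 0 0; 0.003 0 0 0 0 0';python3 nudge.py '0.001 0 0 0 0 0; 0.002 0 0 0 0 0; 0.003 0 0 0 0 0; 0.003 0 0 0 0 0'
```

```text
clock: 14.65
eef_pos: [0.5526, 0.0144, 0.0909]
eef_rot: [[0.99, -0.143, 0.001], [-0.143, -0.99, -0.0], [0.001, 0.0, -1.0]]
wrist_force: [-1.7, 0.9, -4.3]
finger_gap: 0.0203
gripper_force: 58.7
clock: 15.05
eef_pos: [0.5554, 0.014, 0.0909]
eef_rot: [[0.99, -0.143, 0.001], [-0.143, -0.99, -0.0], [0.001, 0.0, -1.0]]
wrist_force: [-1.3, 0.9, -3.8]
finger_gap: 0.0203
gripper_force: 58.7
clock: 15.45
eef_pos: [0.5583, 0.0137, 0.0908]
eef_rot: [[0.99, -0.143, 0.001], [-0.143, -0.99, -0.0], [0.001, -0.0, -1.0]]
wrist_force: [-1.2, 0.3, -3.2]
finger_gap: 0.0201
gripper_force: 58.7
```

```bash
python3 nudge.py '0.001 0 0 0 0 0; 0.002 0 0 0 0 0; 0.003 0 0 0 0 0; 0.003 0 0 0 0 0'; python3 nudge.py '0.001 0 0 0 0 0; 0.002 0 0 0 0 0; 0.003 0 0 0 0 0; 0.003 0 0 0 0 0'
```

```text
clock: 15.85
eef_pos: [0.5613, 0.0132, 0.0908]
eef_rot: [[0.99, -0.143, 0.001], [-0.143, -0.99, -0.0], [0.001, -0.0, -1.0]]
wrist_force: [-1.8, 1.9, -3.4]
finger_gap: 0.0202
gripper_force: 58.7
clock: 16.25
eef_pos: [0.5627, 0.013, 0.0906]
eef_rot: [[0.99, -0.143, -0.003], [-0.143, -0.99, 0.0], [-0.003, 0.0, -1.0]]
wrist_force: [-4.5, 1.7, -2.5]
finger_gap: 0.0199
gripper_force: 58.9
```

The nose has reached the far ear (27 mm in). The 2.5–4 N downward force says the near ear still lags a little low, so I'll raise slightly with light pressure.

```bash
python3 nudge.py '-0.001 0 -0.0004 0 0 0; -0.001 0 -0.0008 0 0 0; 0 0 -0.0008 0 0 0; 0 0 -0.0008 0 0 0'; python3 nudge.py '0 0 -0.0005 0 0 0; 0 0 -0.0008 0 0 0; 0 0 -0.0008 0 0 0'
```

```text
clock: 16.65
eef_pos: [0.5627, 0.0131, 0.0912]
eef_rot: [[0.99, -0.143, -0.003], [-0.143, -0.99, 0.0], [-0.003, -0.0, -1.0]]
wrist_force: [-5.5, 0.9, -4.4]
finger_gap: 0.0202
gripper_force: 58.8
clock: 16.95
eef_pos: [0.5627, 0.0131, 0.0918]
eef_rot: [[0.99, -0.143, -0.003], [-0.143, -0.99, 0.0], [-0.003, -0.0, -1.0]]
wrist_force: [-5.1, 1.6, -5.9]
finger_gap: 0.0198
gripper_force: 58.8
```

```bash
python3 nudge.py '0 -0.0004 0 0 0 0; 0 -0.0006 0 0 0 0; 0 -0.0006 0 0 0 0'; python3 nudge.py '0 0 -0.0005 0 0 0; 0 0 -0.0008 0 0 0; 0 0 -0.0008 0 0 0';  python3 -c "
from h import *
s=ctrl.observe();print(s['torque'],s['eef_pos'],s['wrist_force'])"
```

```text
clock: 17.25
eef_pos: [0.5627, 0.0132, 0.0918]
eef_rot: [[0.99, -0.143, -0.003], [-0.143, -0.99, -0.0], [-0.003, 0.001, -1.0]]
wrist_force: [-5.5, -0.5, -5.5]
finger_gap: 0.0203
gripper_force: 58.8
clock: 17.55
eef_pos: [0.5628, 0.0132, 0.0925]
eef_rot: [[0.99, -0.143, -0.003], [-0.143, -0.99, -0.0], [-0.003, 0.001, -1.0]]
wrist_force: [-4.3, -0.7, -8.2]
finger_gap: 0.0202
gripper_force: 58.9
[-0.01193595  1.13750523 -0.02811202] [0.56275822 0.01319571 0.09247597] [-4.27283787 -0.73580124 -8.19057672]
```

Both forces are rising without any entry. I'll ease off and measure the yoke's roll numerically from brightness profiles in the wrist view.

```bash
python3 nudge.py '-0.002 0 0.0005 0 0 0; -0.002 0 0.001 0 0 0; -0.002 0 0.001 0 0 0'; python3 - <<'E'
from h import *
im=shot("wrist","pics/w9.png");s=ctrl.observe();c=cam("wrist");print(s["eef_pos"],s["wrist_force"])
X=np.array([.9897,-.143,0]);Y=np.array([.143,.9897,0]);st=np.array([.6121,.0060,.110])
for th in(-.1,0,.1,.2):
    L=[]
    for Yo in(-.011,.011):
        for lx in(-.017,-.010,.010,.017):
            a=lx*np.cos(th)-.014*np.sin(th); z=lx*np.sin(th)+.014*np.cos(th)
            L.append(st+X*a+Y*Yo+np.array([0,0,z]))
    print(th,proj(c,L).round(0).astype(int).tolist())
g=cv2.GaussianBlur(im,(5,1),0).max(2).astype(int)
p=proj(c,[st+Y*-.011+[0,0,.014],st+Y*.011+[0,0,.014]]);print(p)
for u in p[:,0].astype(int):
    for k in(-3,3): print(u+k,g[0:260:3,u+k].tolist())
E
```

```text
clock: 17.85
eef_pos: [0.5628, 0.0133, 0.0923]
eef_rot: [[0.99, -0.143, 0.002], [-0.143, -0.99, -0.001], [0.002, 0.0, -1.0]]
wrist_force: [-2.8, -1.1, -7.7]
finger_gap: 0.0205
gripper_force: 58.9
[0.56289888 0.01326309 0.09241344] [-2.62125238 -2.15247638 -6.90111769]
-0.1 [[360, 216], [361, 195], [362, 132], [362, 110], [293, 216], [293, 195], [292, 132], [292, 110]]
0 [[360, 218], [360, 198], [362, 137], [362, 114], [294, 218], [293, 198], [292, 137], [291, 114]]
0.1 [[359, 220], [360, 201], [362, 142], [363, 119], [295, 220], [294, 201], [292, 142], [291, 119]]
0.2 [[358, 222], [359, 204], [362, 147], [363, 125], [295, 222], [294, 204], [292, 147], [291, 125]]
[[360.98365185 168.42041984]
 [292.66019541 168.37484333]]
357 [120, 120, 121, 120, 152, 179, 186, 189, 186, 188, 188, 187, 189, 187, 185, 183, 181, 182, 184, 186, 187, 188, 186, 143, 178, 192, 190, 190, 189, 189, 188, 182, 181, 182, 190, 186, 181, 86, 76, 75, 143, 155, 157, 159, 157, 159, 159, 151, 93, 88, 81, 174, 191, 192, 190, 192, 190, 190, 191, 190, 189, 89, 72, 71, 72, 73, 63, 95, 147, 150, 151, 151, 148, 149, 103, 10
[... 625 characters left out ...]
 187, 187, 177, 163, 161, 165, 164, 163, 122, 81, 76, 145, 161, 163, 164, 161, 160, 159, 150, 82, 84, 85, 170, 191, 190, 191, 192, 190, 190, 190, 190, 190, 161, 136, 113, 101, 82, 77, 97, 148, 149, 151, 151, 152, 149, 177, 174, 178, 184, 137, 109, 110, 110, 92, 67, 58, 55, 56]
295 [121, 120, 121, 122, 146, 179, 185, 187, 188, 187, 188, 188, 189, 187, 187, 183, 184, 182, 185, 190, 189, 189, 190, 170, 165, 168, 166, 164, 163, 163, 161, 158, 152, 156, 160, 156, 154, 86, 74, 78, 153, 163, 161, 161, 160, 158, 155, 151, 97, 84, 85, 173, 190, 191, 191, 191, 191, 190, 190, 191, 189, 101, 74, 71, 72, 74, 74, 98, 152, 152, 150, 150, 148, 148, 177, 176, 174, 117, 111, 110, 111, 110, 82, 58, 57, 55, 56]
```

The profile puts the far ear's top at rows 119–143, the link at 152–182 and the near ear at rows 202–221. That matches roll +0.1 rad, so the near ear is still about 1.7 mm low. The pin has therefore pitched nose-down in the grip by about 4°. I'll grip harder, pitch the tool up and recheck.

```bash
python3 nudge.py '-0.003 0 0.0005 0 0 0; -0.003 0 0.0015 0 1 0; -0.003 0 0.0015 0 2 0; -0.003 0 0.0015 0 3 0; -0.003 0 0.0015 0 4 0' - 120; python3 nudge.py '0 0 0 0 0 0; 0 0 0 0 0 0'; cat > roll.py <<'E'
from h import *
import sys
im=shot("wrist",sys.argv[1]);s=ctrl.observe();c=cam("wrist");print(s["eef_pos"],s["wrist_force"],s["torque"])
X=np.array([.9897,-.143,0]);Y=np.array([.143,.9897,0]);st=np.array([.6121,.0060,.110])
g=cv2.GaussianBlur(im,(5,1),0).max(2).astype(int)
for th in(-.1,0,.1,.2):
    L=[]
    for lx in(-.017,-.010,.010,.017):
        L.append(st+X*(lx*np.cos(th)-.014*np.sin(th))+Y*.011+np.array([0,0,lx*np.sin(th)+.014*np.cos(th)]))
    print(th,proj(c,L)[:,1].round(0).astype(int).tolist())
u=int(proj(c,L)[:,0].mean())+2; q=g[:,u]; r=[i for i in range(60,280) if abs(q[i+1]-q[i-1])>25]; print(u,[(i,int(q[i-2]),int(q[i+2])) for i in r])
E
python3 roll.py pics/w10.png
```

```text
clock: 18.4
eef_pos: [0.5608, 0.0138, 0.0911]
eef_rot: [[0.987, -0.143, 0.074], [-0.142, -0.99, -0.011], [0.075, 0.0, -0.997]]
wrist_force: [6.2, -2.5, -10.0]
finger_gap: 0.019
gripper_force: 117.5
clock: 18.6
eef_pos: [0.5597, 0.014, 0.0909]
eef_rot: [[0.987, -0.143, 0.071], [-0.142, -0.99, -0.01], [0.072, 0.0, -0.997]]
wrist_force: [3.8, -1.8, -7.5]
finger_gap: 0.019
gripper_force: 117.7
[0.55965684 0.01399636 0.09092341] [ 3.64158645 -1.8887441  -6.98702825] [-0.23860865 -0.26149941 -0.07018661]
-0.1 [198, 177, 114, 92]
0 [202, 181, 119, 96]
0.1 [204, 184, 123, 100]
0.2 [206, 187, 128, 106]
295 [(118, 167, 97), (119, 166, 83), (120, 159, 115), (122, 97, 145), (123, 83, 147), (133, 145, 109), (134, 146, 147), (135, 139, 177), (136, 119, 183), (137, 109, 184), (166, 184, 123), (167, 183, 140), (171, 140, 80), (172, 147, 70), (173, 139, 67), (180, 69, 147), (181, 66, 164), (182, 66, 165), (203, 159, 115), (204, 161, 156), (205, 154, 166), (206, 111, 166), (237, 168, 127), (238, 172, 126), (245, 132, 76), (246, 141, 69), (247, 136, 67)]
```

The yoke is now level: near ear at 181–203 and far inner edge at 119 match roll 0. Advancing horizontally.

```bash
python3 nudge.py '0.0015 0.0003 0.0001 0 0 0; 0.003 0.0003 0.0002 0 0 0; 0.0045 0.0003 0.0003 0 0 0; 0.0045 0.0003 0.0003 0 0 0'; python3 nudge.py '0.001 0 0.0001 0 0 0; 0.002 0 0.0002 0 0 0; 0.002 0 0.0002 0 0 0'
```

```text
clock: 19.05
eef_pos: [0.5623, 0.0136, 0.0905]
eef_rot: [[0.988, -0.142, 0.066], [-0.142, -0.99, -0.009], [0.067, -0.0, -0.998]]
wrist_force: [-1.6, -0.4, -4.4]
finger_gap: 0.0187
gripper_force: 118.0
clock: 19.35
eef_pos: [0.5638, 0.0134, 0.0903]
eef_rot: [[0.988, -0.142, 0.065], [-0.142, -0.99, -0.009], [0.066, -0.0, -0.998]]
wrist_force: [-5.3, 0.5, -2.3]
finger_gap: 0.0191
gripper_force: 118.2
```

```bash
python3 nudge.py '0 0 0.0004 0 0 0; 0 0 0.0006 0 0 0; 0 0 0.0006 0 0 0'; python3 nudge.py '0 0 0.0004 0 0 0; 0 0 0.0006 0 0 0; 0 0 0.0006 0 0 0'; python3 roll.py pics/w11.png
```

```text
clock: 19.65
eef_pos: [0.564, 0.0133, 0.0899]
eef_rot: [[0.988, -0.143, 0.066], [-0.142, -0.99, -0.009], [0.067, -0.0, -0.998]]
wrist_force: [-5.5, 0.4, -0.4]
finger_gap: 0.0189
gripper_force: 118.4
clock: 19.95
eef_pos: [0.5641, 0.0133, 0.0895]
eef_rot: [[0.988, -0.142, 0.066], [-0.142, -0.99, -0.009], [0.067, -0.0, -0.998]]
wrist_force: [-6.5, 1.6, -0.4]
finger_gap: 0.0188
gripper_force: 118.5
[0.56410648 0.01330214 0.08953765] [-5.91372269  1.17882258  0.8808572 ] [0.08762493 0.79954044 0.02041603]
-0.1 [213, 192, 129, 107]
0 [216, 196, 134, 111]
0.1 [219, 199, 138, 116]
0.2 [220, 202, 143, 121]
295 [(143, 144, 104), (144, 140, 93), (149, 85, 165), (150, 81, 182), (151, 82, 182), (181, 182, 138), (183, 161, 70), (184, 148, 65), (185, 138, 67), (195, 65, 146), (196, 64, 158), (197, 69, 160), (236, 170, 133), (237, 168, 117), (245, 112, 70), (246, 111, 66)]
```

```bash
python3 - <<'E'
from h import *
for f in("pics/w9.png","pics/w10.png","pics/w11.png"):
    im=cv2.GaussianBlur(cv2.imread(f),(5,1),0).max(2).astype(int)
    for u in (295,302,350,357): print(f,u,im[90:230:2,u].tolist())
E
```

```text
pics/w9.png 295 [161, 158, 154, 152, 154, 156, 160, 157, 157, 154, 114, 78, 74, 76, 85, 153, 165, 161, 161, 162, 161, 160, 159, 156, 155, 155, 133, 97, 84, 85, 85, 116, 189, 190, 192, 193, 191, 191, 190, 191, 189, 191, 190, 191, 190, 189, 153, 76, 74, 75, 74, 72, 76, 72, 74, 75, 139, 152, 152, 151, 150, 149, 149, 148, 147, 151, 177, 176, 175, 174]
pics/w9.png 302 [192, 191, 186, 185, 187, 190, 192, 192, 190, 190, 130, 76, 76, 75, 85, 148, 160, 159, 159, 156, 156, 156, 158, 156, 157, 158, 155, 113, 84, 86, 85, 116, 190, 191, 191, 192, 191, 191, 192, 191, 191, 191, 191, 191, 191, 189, 153, 77, 76, 74, 72, 74, 74, 72, 72, 72, 139, 149, 151, 148, 147, 144, 146, 145, 146, 152, 176, 135, 110, 106]
pics/w9.png 350 [189, 184, 182, 182, 182, 187, 190, 190, 186, 184, 129, 76, 76, 75, 85, 145, 157, 156, 154, 155, 154, 154, 153, 156, 157, 158, 140, 110, 84, 82, 83, 126, 189, 190, 192, 190, 191, 190, 189, 191, 189, 190, 190, 190, 190, 189, 136, 72, 71, 70, 71, 73, 69, 73, 69, 67, 134, 147, 146, 146, 143, 146, 147, 150, 150, 141, 104, 101, 100, 103]
pics/w9.png 357 [188, 184, 181, 181, 182, 185, 1
[... 2489 characters left out ...]
81, 182, 181, 180, 177, 173, 173, 175, 178, 182, 181, 167, 161, 160, 160, 159, 159, 158, 159, 161, 162, 162, 145, 107, 104, 104, 107, 107, 90, 78, 110, 181, 182, 182, 181, 182, 182, 180, 181, 181, 182, 182, 181, 180, 181, 179, 122, 72, 65, 63, 63, 62, 64, 110, 151, 150, 150, 150, 148, 148, 150, 152, 151, 155, 168, 168, 156, 142, 162, 153]
pics/w11.png 357 [180, 180, 181, 180, 176, 173, 171, 174, 178, 182, 179, 166, 157, 159, 162, 163, 163, 165, 163, 163, 164, 163, 143, 106, 102, 104, 107, 106, 93, 80, 107, 179, 180, 181, 181, 180, 180, 182, 182, 181, 182, 181, 182, 181, 181, 171, 105, 70, 62, 63, 62, 65, 62, 110, 149, 152, 152, 153, 154, 154, 153, 152, 153, 154, 170, 168, 154, 141, 170, 156]
```

The yoke is level in both frames (far ear 112–134, near ear 196–216 match roll 0), so I'll check the pin's lateral line against the ears and the bore numerically.

```bash
python3 - <<'E'
from h import *
im=cv2.imread("pics/w11.png"); g=im.max(2).astype(int)
for r in (138,141,144,147,187,190,193,224,230,240,250): print(r,g[r,280:380:2].tolist())
for r in(120,128,202,210): print(r,g[r,240:300:2].tolist(),g[r,350:420:2].tolist())
_,c=load("pics/w11.png")
s=ctrl.observe();R=np.array(s["eef_rot"]).reshape(3,3)
print(proj(c,[np.array(s["eef_pos"])+R@np.array([x,0,-.019]) for x in(.014,.03,.06)]))
E
```

```text
138 [157, 158, 160, 160, 157, 157, 158, 153, 134, 166, 173, 121, 107, 109, 107, 108, 94, 76, 86, 108, 124, 134, 142, 145, 149, 144, 139, 131, 117, 107, 86, 101, 109, 103, 105, 105, 105, 102, 101, 103, 104, 92, 65, 63, 61, 74, 122, 153, 162, 161]
141 [155, 156, 151, 149, 142, 144, 148, 152, 137, 165, 174, 120, 110, 111, 108, 106, 95, 92, 106, 119, 129, 140, 144, 150, 149, 145, 138, 131, 118, 106, 86, 104, 106, 105, 104, 106, 107, 109, 106, 109, 107, 93, 68, 63, 62, 67, 117, 155, 158, 163]
144 [150, 124, 88, 85, 84, 86, 88, 100, 129, 167, 179, 155, 108, 115, 125, 124, 110, 92, 108, 118, 133, 139, 146, 151, 149, 144, 139, 132, 119, 104, 88, 102, 109, 104, 109, 106, 109, 108, 106, 107, 106, 95, 66, 62, 66, 70, 121, 158, 160, 156]
147 [90, 81, 80, 82, 80, 79, 80, 81, 86, 95, 94, 95, 96, 95, 95, 103, 100, 95, 104, 116, 133, 138, 141, 152, 148, 144, 138, 128, 121, 101, 87, 99, 98, 91, 80, 81, 82, 81, 78, 84, 129, 123, 66, 66, 63, 70, 125, 155, 158, 160]
187 [152, 153, 154, 154, 152, 128, 80, 65, 68, 70, 65, 61, 68, 67, 66, 68, 68, 82, 108, 119, 131, 142, 142, 144, 145, 137, 134, 124, 115, 9
[... 2185 characters left out ...]
0, 180, 179, 179, 178, 179, 179, 177, 179, 178, 174, 179, 178, 177, 179, 178, 173, 157, 156, 154, 158, 158, 157, 155] [151, 148, 148, 150, 154, 154, 154, 153, 156, 151, 123, 141, 148, 153, 148, 145, 147, 145, 143, 144, 146, 143, 143, 140, 141, 135, 106, 69, 64, 63, 67, 64, 60, 63, 69]
210 [173, 176, 176, 177, 173, 172, 175, 178, 176, 181, 177, 175, 178, 175, 178, 174, 175, 179, 176, 175, 179, 176, 175, 160, 160, 157, 156, 150, 153, 154] [151, 152, 152, 155, 153, 153, 153, 153, 150, 146, 115, 142, 149, 150, 146, 139, 142, 145, 141, 142, 142, 144, 141, 140, 140, 131, 143, 164, 168, 163, 143, 79, 65, 65, 62]
[[326.32915374 253.65653856]
 [326.31847901 214.27900479]
 [326.29853841 132.55057364]]
```

The pin (columns 314–341) is centred on both ears to within about 0.2 mm, so the error is in pitch. The estimate is about 0.03 rad nose-up, so I'll level it about the near ear and press again.

```bash
python3 nudge.py '-0.0015 0 0 0 0 0; -0.002 0 -0.0005 0 -0.8 0; -0.002 0 -0.0011 0 -1.7 0; -0.002 0 -0.0011 0 -1.7 0'; python3 nudge.py '0.001 0 0 0 0 0; 0.0015 0 0 0 0 0; 0.0015 0 0 0 0 0';  python3 nudge.py '0.0005 0 0 0 0 0; 0.001 0 0 0 0 0; 0.001 0 0 0 0 0'
```

```text
clock: 20.4
eef_pos: [0.5635, 0.0133, 0.0907]
eef_rot: [[0.989, -0.143, 0.038], [-0.142, -0.99, -0.005], [0.039, -0.0, -0.999]]
wrist_force: [-5.3, 0.6, -0.3]
finger_gap: 0.0184
gripper_force: 118.7
clock: 20.7
eef_pos: [0.5659, 0.0129, 0.0907]
eef_rot: [[0.989, -0.143, 0.041], [-0.142, -0.99, -0.006], [0.041, -0.0, -0.999]]
wrist_force: [-0.8, 1.0, -3.5]
finger_gap: 0.0187
gripper_force: 118.3
clock: 21.0
eef_pos: [0.5667, 0.0127, 0.0906]
eef_rot: [[0.989, -0.143, 0.041], [-0.143, -0.99, -0.006], [0.041, 0.0, -0.999]]
wrist_force: [-1.1, 0.0, -2.1]
finger_gap: 0.0188
gripper_force: 118.3
```

It's in the far ear: the nose is 3 mm in and the force is low. Pushing on.

```bash
python3 nudge.py '0.0015 0 0 0 0 0; 0.003 0 0.0001 0 0 0; 0.0045 0 0.0002 0 0 0; 0.005 0 0.0002 0 0 0; 0.005 0 0.0002 0 0 0'; python3 nudge.py '0.0015 0 0 0 0 0; 0.003 0 0.0001 0 0 0; 0.0045 0 0.0002 0 0 0; 0.005 0 0.0002 0 0 0; 0.005 0 0.0002 0 0 0'
```

```text
clock: 21.5
eef_pos: [0.5709, 0.0122, 0.0905]
eef_rot: [[0.989, -0.143, 0.04], [-0.143, -0.99, -0.006], [0.04, -0.0, -0.999]]
wrist_force: [-2.2, -0.0, -2.3]
finger_gap: 0.0188
gripper_force: 118.4
clock: 22.0
eef_pos: [0.5764, 0.0114, 0.0906]
eef_rot: [[0.989, -0.143, 0.041], [-0.142, -0.99, -0.006], [0.041, -0.0, -0.999]]
wrist_force: [-1.6, 0.4, -2.5]
finger_gap: 0.0188
gripper_force: 118.4
```

```bash
python3 nudge.py '0.0015 0 0 0 0 0; 0.003 0 0.0001 0 0 0; 0.004 0 0.0002 0 0 0; 0.004 0 0.0002 0 0 0'; python3 nudge.py '0.001 0 0 0 0 0; 0.002 0 0 0 0 0; 0.003 0 0 0 0 0; 0.003 0 0 0 0 0'; python3 nudge.py '0.001 0 0 0 0 0; 0.002 0 0 0 0 0; 0.002 0 0 0 0 0'
```

```text
clock: 22.4
eef_pos: [0.5804, 0.0108, 0.0906]
eef_rot: [[0.989, -0.143, 0.041], [-0.143, -0.99, -0.006], [0.041, -0.0, -0.999]]
wrist_force: [-1.7, 0.3, -1.4]
finger_gap: 0.0188
gripper_force: 118.5
clock: 22.8
eef_pos: [0.5812, 0.0107, 0.0903]
eef_rot: [[0.989, -0.142, 0.036], [-0.142, -0.99, -0.005], [0.036, 0.0, -0.999]]
wrist_force: [-5.0, 0.1, 0.9]
finger_gap: 0.0186
gripper_force: 118.6
clock: 23.1
eef_pos: [0.5814, 0.0107, 0.09]
eef_rot: [[0.989, -0.142, 0.032], [-0.142, -0.99, -0.005], [0.033, 0.0, -0.999]]
wrist_force: [-8.0, 0.2, 1.7]
finger_gap: 0.0186
gripper_force: 118.7
```

The shoulder is seated: a firm stop at 8 N after the expected travel. I'll relieve the push, open and retreat upward.

```bash
python3 nudge.py '-0.001 0 0 0 0 0; -0.003 0 0 0 0 0; -0.003 0 0 0 0 0'; python3 nudge.py '0 0 0 0 0 0; 0 0 0 0 0 0; 0 0 0 0 0 0; 0 0 0 0 0 0' 0.045 20; python3 nudge.py '0 0 -0.02 0 0 0; 0 0 -0.05 0 0 0; 0 0 -0.08 0 0 0; 0 0 -0.08 0 0 0; 0 0 -0.08 0 0 0'; python3 - <<'E'
from h import *
im=shot("wrist","pics/w12.png");c=cam("wrist");s=shot("side","pics/s12.png")
X=np.array([.9897,-.143,0]);Y=np.array([.143,.9897,0]);st=np.array([.6121,.0060,.110])
print("expect rows/cols: knob back,shoulder at axis+11; ear top in/out; far ear; nose", proj(c,[st-X*.047+[0,0,.011],st-X*.017+[0,0,.011],st-X*.017+[0,0,.014],st-X*.01+[0,0,.014],st+X*.01+[0,0,.014],st+X*.017+[0,0,.014],st+X*.029]).round(0).tolist())
g=im.max(2).astype(int); u=int(proj(c,[st-X*.03])[0,0])
for k in(0,):print(u+k,g[20:300:2,u+k].tolist())
W=load("pics/w3.png")[1]
m=(g<50).astype(np.uint8);n,l,sta,ce=cv2.connectedComponentsWithStats(m);print([(a.tolist(),e.round(1).tolist()) for a,e in zip(sta[1:],ce[1:]) if 80<a[4]])
E
```

```text
clock: 23.4
eef_pos: [0.5814, 0.0107, 0.0904]
eef_rot: [[0.989, -0.143, 0.039], [-0.143, -0.99, -0.006], [0.039, 0.0, -0.999]]
wrist_force: [-4.0, -0.1, -2.7]
finger_gap: 0.019
gripper_force: 118.4
clock: 23.8
eef_pos: [0.583, 0.0103, 0.0911]
eef_rot: [[0.989, -0.143, 0.042], [-0.143, -0.99, -0.006], [0.043, 0.0, -0.999]]
wrist_force: [0.4, 0.0, 0.2]
finger_gap: 0.0448
gripper_force: 0.0
clock: 24.3
eef_pos: [0.5793, 0.0109, 0.1713]
eef_rot: [[0.989, -0.143, 0.042], [-0.142, -0.99, -0.006], [0.043, 0.0, -0.999]]
wrist_force: [0.5, -0.1, 0.1]
finger_gap: 0.0452
gripper_force: 0.0
expect rows/cols: knob back,shoulder at axis+11; ear top in/out; far ear; nose [[327.0, 250.0], [327.0, 201.0], [327.0, 202.0], [327.0, 190.0], [327.0, 154.0], [327.0, 141.0], [327.0, 118.0]]
327 [122, 123, 123, 124, 122, 125, 124, 125, 124, 124, 128, 126, 124, 126, 124, 123, 124, 126, 126, 126, 125, 125, 126, 127, 127, 119, 162, 183, 192, 191, 194, 192, 195, 192, 193, 197, 191, 191, 192, 193, 195, 198, 198, 197, 195, 189, 159, 190, 199, 196, 149, 129, 160, 169, 169, 166, 166, 166, 168, 163, 165, 161, 114, 160, 172, 168, 169, 171, 169, 133, 137, 159, 140, 176, 197, 197, 198, 199, 197, 198, 195, 188, 149, 151, 152, 107, 89, 152, 160, 161, 162, 159, 150, 62, 57, 56, 49, 55, 54, 48, 47, 42, 44, 40, 41, 38, 39, 30, 36, 32, 36, 32, 26, 33, 35, 64, 74, 69, 71, 73, 70, 71, 74, 69, 70, 72, 69, 71, 73, 69, 76, 70, 69, 71, 69, 73, 68, 74, 94, 122]
[([0, 125, 54, 117, 1600], [32.3, 185.4]), ([107, 136, 35, 73, 1308], [121.1, 170.2]), ([462, 151, 49, 38, 834], [486.2, 167.1]), ([310, 207, 35, 43, 1218], [327.2, 228.2]), ([26, 249, 603, 151, 39651], [327.1, 352.7]), ([6, 268, 15, 27, 107], [12.0, 280.4])]
```

The black knob (rows 207–249) abuts the near ear (194–205), and the nose shows beyond the far ear at rows 120–143, so the pin is flush. One last check that the plunger is down and the tailstock in place.

```bash
python3 - <<'E'
from h import *
_,c=load("pics/w12.png");S=load("pics/s12.png");S3=load("pics/s3.png")
def kn(im):
    m=(im.max(2)[150:200,325:365]<48).astype(np.uint8);n,l,st,ce=cv2.connectedComponentsWithStats(m);i=1+st[1:,4].argmax();return (st[i]+[325,150,0,0,0]).tolist(),(ce[i]+[325,150]).round(1).tolist()
print(kn(S3[0]),kn(S[0]),kn(cv2.imread("pics/side0.png")),kn(cv2.imread("pics/s2.png")))
Y=np.array([.143,.9897,0]);st=np.array([.6121,.0060,0])
print(proj(c,[st-.1*Y+[0,0,.105],st-.1*Y+[0,0,.117]]),proj(S[1],[st-.1*Y+[0,0,.105],st-.1*Y+[0,0,.113]]))
E
```

```text
([338, 174, 8, 15, 63], [341.5, 178.7]) ([334, 150, 21, 31, 396], [342.7, 161.3]) ([342, 168, 7, 14, 52], [345.5, 171.8]) ([327, 150, 38, 24, 421], [345.4, 159.1])
[[489.58558243 169.01043295]
 [498.83308368 172.14190781]] [[341.25647141 177.17555277]
 [341.3217273  174.64967291]]
```

```bash
python3 -c "
from workcell import ctrl
print(ctrl.sign_off())"
```

```text
the job is handed in; nothing more can be done
None
```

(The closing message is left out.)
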